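# Pack the lunch tub and seal its lid

## Task

Pack the lunch: set the mandarin, the boiled egg and the oat bar down gently in the open white tub, without dropping them and leaving the egg cup, the half lemon and everything else on the worktop. Then lay the teal lid on the tub so that it rests on the orange gasket, and press it down corner by corner until the lid is fully home all the way round.

Things in the scene. Friction and masses are not known exactly. Their poses are not given: they have to be found in the camera images.
- tub: open rectangular white lunch tub standing on the worktop, held fast: 200 (along its x) x 146 (its y) mm over the walls, 70 mm high to the rim; inside 192 x 138 mm, walls and floor 4 mm thick; flat rim 212 x 158 mm outside. Origin: centre of its underside; z up
- tub_rim (a point): centre of the tub's mouth at rim height, 70 mm above the tub's origin. An orange gasket set in the rim all round stands 5 mm above it, in four corner sections; each section takes about 8 N to press down flush with the rim, and then stays down
- lid: loose teal lid, about 140 g, lying right way up: rigid plate 214 (its x) x 160 (its y) x 5 mm, below it a tapered skirt 10 mm deep that enters the tub's mouth, either way round, with 2.5 mm play at its root, 5 mm at its lower edge. Origin: centre of the skirt's lower edge, 65 mm above the tub's origin when laid on the gasket, 60 mm when home. Pressing one corner rocks the opposite one up
- lid_handle (a point): middle of the lid's handle, a bridge-shaped bar along the lid's x, 84 mm long, 14 mm wide and 12 mm thick, 37 mm above the lid's origin (its top 43 mm above the origin, a 16 mm gap beneath it)
- lid_corner_0 (a point): top face of the lid near its +x +y corner, 92 and 65 mm from the middle, over the gasket's corner: a place to press. 80 mm above the tub's origin when laid on the fresh gasket, 75 mm when home
- lid_corner_1 (a point): the same near the -x +y corner
- lid_corner_2 (a point): the same near the -x -y corner
- lid_corner_3 (a point): the same near the +x -y corner
- mandarin: loose orange mandarin, 56 mm across (widest 19 mm up) and 45 mm high, flattened underneath; origin: centre of its underside
- egg: loose boiled brown egg, standing in the blue egg cup, 42 mm across (widest 22 mm above its origin) and 52 mm tall; origin: its lower end, 37 mm above the worktop at the start; its z runs up the egg
- oat_bar: loose oat bar with a pale paper band, lying flat, 72 (along its x) x 30 (y) x 20 (z) mm; origin: centre of its underside
- egg_cup: loose blue egg cup, 46 mm across the foot, 41 mm across the rim, rim 44 mm high; stays on the worktop; origin: centre of its underside
- lemon_half: bystander: half a lemon, cut face down, 54 mm across, 36 mm high; origin: centre of its underside
- salt_shaker: bystander: white salt shaker with steel top, 42 mm across, 67 mm high; origin: centre of its underside
- mug: bystander: blue mug, 80 mm across, 92 mm high; origin: centre of its underside
- tumbler: bystander: drinking glass, 68 mm across the top, 115 mm high; origin: centre of its underside
- soap: bystander: green washing-up bottle with red cap, 62 mm across, 205 mm high; origin: centre of its underside
- spoon: bystander: steel spoon lying on the worktop, 160 mm long; origin near its middle
Not all that is in view belongs to the job. Leave any pink or purple look-alike of the mandarin alone.

How it is judged:
By the outcome, as a careful person would: the job done as asked, in the order asked, and still so for the second after the job is handed in, with the robot touching nothing.
It also fails if it takes over 70 s, if anything falls off the work surface, if the arm or the gripper's body presses on something with over 40 N, if the wrist force passes 120 N, or if a joint passes its speed limit or range.

## Robot

A 6-joint arm with a two-finger parallel gripper is mounted at the origin on the work surface. World frame = base frame: x ahead of the robot, y to its left, z up, the work surface at z = 0. Lengths are in m, angles in degrees, forces in N, time in s.
With the tool pointing down it reaches from about 0.4 to 0.825 m from the base axis. Payload 7 kg.
Tool frame: the origin (TCP) lies at the very end of the fingers, on their centre line; the grasp point (between the pads) lies 19 mm behind it; z points along the fingers, y is the line along which they close (so a half turn about z gives the same grasp; the last joint's range is limited). The gripper opens to 88 mm and grips with 3 to 60 N. Pads are 19 mm wide; open, the fingers measure 130 mm over their backs; the gripper's body (78 mm by 193 mm) begins 47 mm behind the grasp point.
Start: joints at [80.621, 20.546, 0.682, 0, -70.136, -16.507], TCP at [0.295, 0.607, 0.227] pointing down, gripper open.
Joint ranges: [-176.03, 176.03], [-82.01, 121.73], [-58.28, 71.71], [-173.87, 95.51], [-174.79, -0.11], [-173.66, 173.66]. Speed limits (degrees/s): [136.94, 136.94, 172.46, 180, 180, 180].

## Interface

Orientations are given as [roll, pitch, yaw] about the fixed x, y, z axes, in that order (R = Rz(yaw) Ry(pitch) Rx(roll)).
In Python, from plant import get_state, capture, close_job, regions_of gives the robot as it stands.
- The arm moves only by the tool jog_arm, never from a script. Its argument "moves" is a list of rows, each a list of 3 entries, a list of its own where there are three numbers: the shift along the tool's x, y, z in cm, then the turn about the tool's z in degrees, then the finger opening in cm, from 0 to 8.76. A call has 1 to 12 rows; each row shifts and turns the commanded pose from where the row before left it, along the tool's axes as they then stand; what a row does not reach is not made up. A row lasts 1/8 s, in which the tool goes at most 62.5 mm and 10.7 degrees, less where a joint would pass 70% of its speed; a pose out of reach is approached as far as the arm can. A call is refused whole if a number of a shift passes 6.25 or a number of a turn 10.7, either way. A call with a gripper value outside its range is refused whole. The fingers move at their own pace and stop on an object; "newtons" is the grip in N (left out, the last holds). Time passes only in rows, so rows that do not move let the fingers close. It gives the time, the measured TCP pose, the force, the opening and the grip force at its end, in the units of the state.
- get_state(): the state, without advancing time (a new reading comes with each control period).
- capture(name): name is "scene" or "top"; returns a dict with "pixels" (420x560x3 uint8, blue, green, red), "mtx" (3x3 intrinsics, pixels), "world_from_camera" (4x4, takes a point from camera to world coordinates). Camera axes: x right, y down, z forward; pixel columns grow to the right and rows downward; lengths in m; the calibration is good to about 2 mm. A picture is of the moment at which its call begins. There is no depth.
- close_job(): hands the job in; it is judged then, once.
Trained networks look in a picture, given as the dict that the camera call returned (one of the last four; its "shot" number tells which), for a name from the list of things; names that differ only in an ending like _2 or _b are one class to them, and where a whole thing is asked for, a point or a joint stands for the part that bears it (a point fixed in the world has none). Each returns a list of dicts, best first, with "confidence" (0 to 1); they miss things now and then, are a little off and sometimes report something else, mostly with a low value. They report only what shows in the picture. A call takes as long as a camera call. They do not tell look-alikes from the thing itself.
- regions_of(picture, thing): "pixels" (420x560 bool, what is visible of it) and "pixel" ([column, row] in pixels, amid what is visible of it).
The state is a dict: "time_s": time; "joints": joint angles; "qd": joint speeds; "joint_torque": joint torques, N m; "tcp_pos": TCP position; "eef_rot": TCP orientation; "contact_force": force on the tool from outside, world axes, zero at the start; "moment": the same for the moment, N m; "gripper_width": finger opening in m; "gripper_force": force on a finger pad.
Only numpy, scipy, OpenCV 4.12 (cv2) and the standard library are available. Lean on these libraries where they do the work, as an engineer would, in place of code of your own. Each camera call takes 0.05 s, during which the arm holds its last target. There are 200 camera calls.

## Working session

There is one attempt and no reset: what is moved stays moved. The work goes in short steps, Python scripts to look and compute and a tool call to move; the robot and the scene stay as the last step left them, time stands still between calls to the robot, and variables do not carry over. Pictures are saved under pics/ and viewed, at most 12 in all, crops included, and the job is handed in when it is done.

Besides the shell and the picture viewer there is one more tool, called after "Request:" as name(argument=value, ...) on one line, values as JSON. jog_arm: Moves the arm, as the interface text tells. Its arguments: {"type":"object","properties":{"moves":{"type":"array"},"newtons":{"type":"number"}},"required":["moves"]}

```bash
mkdir -p pics; ls; cat > h.py <<'E'
import numpy as np, cv2
from plant import get_state, capture, close_job, regions_of
def ray(p,uv,z):
    K=np.array(p["mtx"]);T=np.array(p["world_from_camera"])
    d=T[:3,:3]@np.linalg.inv(K)@np.array([uv[0],uv[1],1.]);o=T[:3,3]
    return o+d*(z-o[2])/d[2]
def proj(p,X):
    K=np.array(p["mtx"]);T=np.linalg.inv(np.array(p["world_from_camera"]))
    c=T[:3,:3]@np.array(X)+T[:3,3]; q=K@c; return q[:2]/q[2]
E
python3 - <<'E'
from h import *
np.set_printoptions(precision=3,suppress=True)
s=get_state();print(s)
Z=dict(tub=.07,lid=.015,mandarin=.022,egg=.06,oat_bar=.02,egg_cup=.03,lemon_half=.015,salt_shaker=.03,mug=.09,tumbler=.1,soap=.1,spoon=.005)
for n in("scene","top"):
    p=capture(n);cv2.imwrite(f"pics/{n}0.png",p["pixels"])
    print(n,np.array(p["world_from_camera"])[:3,3])
    for t in Z:
        for r in regions_of(p,t)[:3]:
            m=np.array(r["pixels"],np.uint8)
            c,sz,a=cv2.minAreaRect(cv2.findNonZero(m)) if m.any() else (0,0,0)
            print(t,round(r["confidence"],2),np.round(r["pixel"]),ray(p,r["pixel"],Z[t]),"rect",np.round(c),np.round(sz),round(a,1),int(m.sum()))
E
```

```text
pics
{'time_s': 0.0, 'joints': array([ 80.622,  20.593,   0.632,  -0.021, -70.135, -16.508]), 'qd': array([-0.092,  0.017, -0.096,  0.006,  0.045,  0.043]), 'joint_torque': array([ -0.   , -58.273,  29.304,   6.997,   0.007,  -0.   ]), 'tcp_pos': array([0.294, 0.607, 0.226]), 'eef_rot': array([179.902,  -0.008, -25.893]), 'contact_force': array([ 0.157,  0.377, -0.325]), 'moment': array([-0.002, -0.011,  0.001]), 'gripper_force': 0.0, 'gripper_width': 0.0874168992533468}
scene [1.22  0.424 1.276]
tub 0.83 [369. 250.] [0.523 0.298 0.07 ] rect [369. 250.] [61. 80.] 37.1 4462
lid 0.85 [203. 182.] [ 0.53  -0.257  0.015] rect [203. 180.] [51. 64.] 19.9 2803
lid 0.56 [368. 251.] [0.496 0.291 0.015] rect [370. 251.] [62. 80.] 36.9 4541
mandarin 0.86 [300. 272.] [0.655 0.157 0.022] rect [300. 274.] [19. 19.] 90.0 319
mandarin 0.82 [155. 216.] [ 0.713 -0.303  0.022] rect [154. 218.] [17. 18.] 90.0 282
mandarin 0.7 [173. 240.] [ 0.749 -0.209  0.022] rect [172. 237.] [18. 18.] 90.0 299
egg 0.68 [308. 199.] [0.452 0.069 0.06 ] rect [309. 196.] [13. 13.] 63.4 157
oat_bar 0.76 [270. 193.] [ 0.465 
[... 1329 characters left out ...]
075  0.06 ] rect [298. 204.] [15. 15.] 90.0 197
oat_bar 0.58 [297. 240.] [ 0.436 -0.06   0.02 ] rect [296. 237.] [18.  9.] 90.0 164
egg_cup 0.28 [200. 225.] [0.499 0.296 0.03 ] rect [198. 223.] [45. 59.] 7.5 2573
lemon_half 0.66 [259. 204.] [0.574 0.077 0.015] rect [260. 202.] [13. 13.] 90.0 160
lemon_half 0.59 [350. 216.] [ 0.519 -0.264  0.015] rect [350. 217.] [58. 43.] 71.1 2431
mug 0.78 [137. 254.] [0.4   0.507 0.09 ] rect [139. 253.] [25. 29.] 55.3 585
tumbler 0.8 [432. 234.] [ 0.448 -0.535  0.1  ] rect [431. 232.] [19. 28.] 90.0 458
soap 0.8 [124. 224.] [0.505 0.551 0.1  ] rect [122. 224.] [18. 34.] 90.0 512
spoon 0.68 [276. 271.] [0.319 0.021 0.005] rect [276. 261.] [32.  9.] 90.0 109
```

```bash
python3 - <<'E'
import cv2
a=cv2.imread("pics/top0.png")[120:300,90:460];cv2.imwrite("pics/t1.png",cv2.resize(a,None,fx=2.16,fy=2.16,interpolation=2))
a=cv2.imread("pics/scene0.png")[90:320,110:490];cv2.imwrite("pics/s1.png",cv2.resize(a,None,fx=2.1,fy=2.1,interpolation=2))
E
```

```text
(no output)
```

View pics/t1.png

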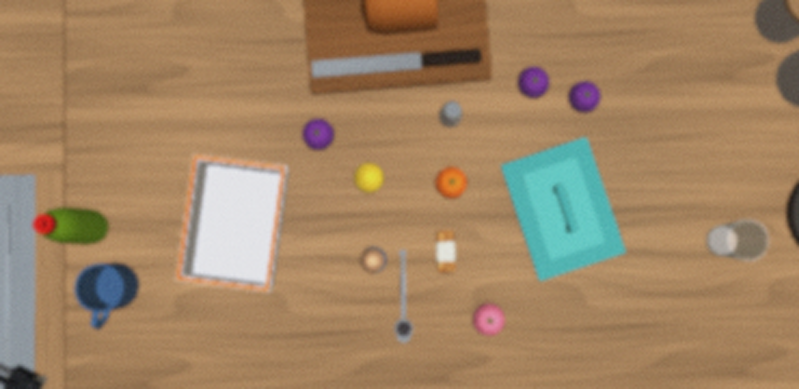

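View pics/s1.png

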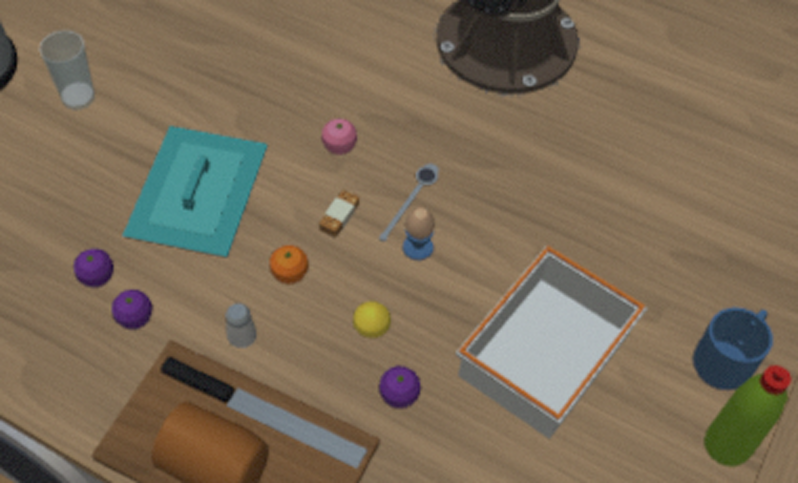

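The top view shows the true orange mandarin at crop (451,183), the egg in its cup at (374,259) and the oat bar at (446,251). The lid is at (563,209) and the tub at (232,222). Purple and pink balls are decoys. Now I'll measure more precisely by colour.

```bash
cat >> h.py <<'E'
def world(p,m,z):
    v,u=np.nonzero(m); K=np.array(p["mtx"]);T=np.array(p["world_from_camera"])
    d=(T[:3,:3]@np.linalg.inv(K)@np.vstack([u,v,np.ones_like(u)])).T;o=T[:3,3]
    return (o+d*((z-o[2])/d[:,2])[:,None])[:,:2]
def hsvmask(p,lo,hi,c,r):
    h=cv2.cvtColor(p["pixels"],cv2.COLOR_BGR2HSV); m=cv2.inRange(h,lo,hi)
    k=np.zeros_like(m);cv2.circle(k,(int(c[0]),int(c[1])),int(r),255,-1);return m&k
def rect(P):
    c,s,a=cv2.minAreaRect((P*1000).astype(np.float32)); 
    if s[0]<s[1]: s=(s[1],s[0]);a+=90
    return np.round(c,1),np.round(s,1),round((a+90)%180-90,1)
E
python3 - <<'E'
from h import *
for n in("top","scene"):
    p=capture(n)
    c=lambda X:proj(p,X)
    print(n)
    m=hsvmask(p,(4,110,120),(16,255,255),c((.505,.295,.07)),50); m=cv2.morphologyEx(m,cv2.MORPH_OPEN,np.ones((1,1)))
    nl,l,s,_=cv2.connectedComponentsWithStats(m,connectivity=8); print("comps",s[1:,4])
    print(" gasket",rect(world(p,m,.074)))
    m=hsvmask(p,(80,90,60),(96,255,255),c((.53,-.255,.015)),48);print(" lid",rect(world(p,m,.015)),m.sum()//255)
    m=hsvmask(p,(5,170,130),(16,255,255),c((.565,-.065,.02)),12);print(" mand",rect(world(p,m,.022)),world(p,m,.022).mean(0),m.sum()//255)
    for t,z,X in(("egg",.062,(.44,.07,.06)),("oat_bar",.018,(.44,-.055,.02)),("egg_cup",.03,(.44,.07,.03)),("tub",.07,(.5,.29,.07)),("lemon_half",.015,(.58,.075,.015)),("salt_shaker",.06,(.7,-.07,.06))):
        for r in regions_of(p,t)[:2]:
            if r["confidence"]>.3:
              w=world(p,r["pixels"],z);print(" ",t,round(r["confidence"],2),rect(w),np.round(w.mean(0)*1000,1))
    im=p["pixels"];u=c((.44,-.055,.02)).astype(int)
    cv2.imwrite(f"pics/bar_{n}.png",cv2.resize(im[u[1]-20:u[1]+20,u[0]-55:u[0]+25],None,fx=8,fy=8,interpolation=cv2.INTER_NEAREST));print(u)
E
```

```text
top
comps [4245    9    4    1    8    9   10    7]
 gasket (array([509.3, 295.3]), array([356.9, 352.9]), 43.7)
 lid (array([ 519.3, -263. ]), array([208.6, 155.7]), 17.0) 2301
 mand (array([566.8, -69.8]), array([48.7, 48.6]), -1.4) [ 0.56799199 -0.0696337 ] 148
  egg 0.53 (array([438.3,  67.8]), array([36.1, 36. ]), 88.7) [437.7  68.1]
  oat_bar 0.66 (array([449.6, -57.7]), array([67.1, 29.9]), -1.4) [449.  -57.9]
  tub 0.83 (array([504.1, 298. ]), array([211.1, 166.9]), -8.7) [504.3 298.5]
  tub 0.66 (array([ 518.5, -251.4]), array([207.2, 153.2]), 16.5) [ 517.1 -251.9]
  lemon_half 0.52 (array([578.1,  72.3]), array([48.9, 48.8]), -1.2) [578.9  72.7]
  salt_shaker 0.51 (array([681.2, -68.6]), array([40.5, 36.6]), -1.3) [681.  -69.5]
[295 238]
scene
comps [432]
 gasket (array([506., 302.]), array([210.6, 153.3]), -8.3)
 lid (array([ 522.8, -261.4]), array([212. , 156.9]), 17.2) 2711
 mand (array([566.6, -71.5]), array([49.7, 48. ]), 30.4) [ 0.56730491 -0.07158988] 187
  egg 0.72 (array([441.7,  70.5]), array([47.1, 40.4]), -9.7) [441.9  70.3]
  oat_bar 0.57 (array([457.4, -53.9]), array([80.2, 37.1]), 2.0) [457.8 -53.6]
  oat_bar 0.47 (array([412.3,  56.7]), array([59.7, 46. ]), 30.3) [412.7  56.7]
  egg_cup 0.53 (array([461.5,  77.9]), array([42.6, 41.7]), -66.6) [460.2  78.4]
  tub 0.78 (array([522., 302.]), array([242.5, 163.3]), -7.8) [525.2 303.2]
  tub 0.56 (array([ 555. , -231.1]), array([207.8, 152.7]), 16.8) [ 558.1 -229.7]
  lemon_half 0.75 (array([586.6,  76. ]), array([53.2, 49.2]), 30.4) [587.4  76.3]
  salt_shaker 0.69 (array([705.2, -56.7]), array([58.6, 33.3]), 34.2) [706.  -56.9]
[273 186]
```

View pics/bar_top.png

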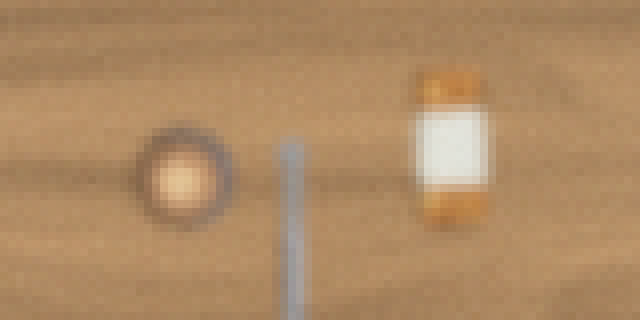

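Request:
jog_arm(moves=[[[0,0,0],-8.6,8.7],[[0,0,0],-8.6,8.7],[[0,0,0],-8.7,8.7],[[2.1,5.2,0.4],0,8.7],[[2.1,5.2,0.4],0,8.7],[[2.1,5.2,0.4],0,8.7],[[2.1,5.2,0.4],0,8.7],[[2.1,5.2,0.4],0,8.7],[[2.1,5.2,0.4],0,8.7],[[2.1,5.2,0.4],0,8.7],[[2.1,5.2,0.4],0,8.7],[[2.1,5.2,0.4],0,8.7]], newtons=12)

```text
time_s: 3.5
tcp_pos: [0.4843, 0.1377, 0.1909]
eef_rot: [-180.0, -0.1, 0.0]
contact_force: [1.0, -0.3, 0.2]
gripper_width: 0.087
gripper_force: 0.0
```

```bash
python3 - <<'E'
from h import *
p=capture("top");s=get_state();print(s["tcp_pos"],s["eef_rot"])
r=regions_of(p,"tub")[0]
m=cv2.dilate(r["pixels"].astype(np.uint8),np.ones((7,7)))
h=cv2.cvtColor(p["pixels"],cv2.COLOR_BGR2HSV).astype(int);b=p["pixels"].astype(int)
e=np.argwhere(m>0);c=e.mean(0).astype(int)
print(b[c[0],c[1]-32:c[1]+32].tolist()[::1])
E
```

```text
[0.48491393 0.13298081 0.19011509] [ 1.79920772e+02  4.13106867e-02 -9.42108071e-02]
[[106, 150, 188], [108, 148, 188], [102, 144, 183], [106, 148, 187], [108, 149, 189], [101, 146, 183], [103, 145, 186], [98, 141, 180], [105, 147, 185], [99, 142, 181], [105, 145, 183], [106, 147, 186], [100, 143, 182], [106, 148, 186], [104, 142, 184], [105, 147, 185], [105, 146, 188], [101, 148, 202], [97, 151, 218], [120, 155, 217], [152, 165, 193], [138, 147, 155], [123, 133, 136], [126, 135, 140], [159, 162, 165], [210, 206, 207], [234, 231, 230], [238, 235, 234], [238, 235, 234], [239, 236, 235], [239, 235, 234], [239, 235, 234], [238, 235, 235], [238, 234, 234], [238, 234, 233], [238, 234, 234], [239, 235, 235], [239, 236, 235], [238, 234, 234], [238, 236, 235], [238, 235, 233], [237, 234, 232], [234, 231, 230], [212, 207, 209], [163, 159, 166], [115, 119, 131], [77, 89, 104], [60, 71, 85], [56, 64, 75], [56, 59, 66], [66, 64, 69], [67, 67, 72], [60, 61, 66], [55, 57, 61], [53, 52, 59], [61, 63, 67], [57, 58, 64], [55, 54, 61], [53, 56, 64], [54, 56, 62], [54, 55, 63], [66, 65, 73], [65, 70, 73], [67, 69, 75]]
```

Request:
jog_arm(moves=[[[2,5.1,1],0,8.7],[[2,5.1,1.5],0,8.7],[[2,5.1,2],0,8.7],[[2.2,5.1,2.5],0,8.7],[[0,0,0],0,8.7],[[0,0,0],0,8.7]])

```text
time_s: 4.35
tcp_pos: [0.5659, -0.0647, 0.1205]
eef_rot: [180.0, 0.0, -0.0]
contact_force: [-0.5, 1.1, 1.0]
gripper_width: 0.0873
gripper_force: 0.0
```

```bash
python3 - <<'E'
from h import *
p=capture("top");q=capture("scene");s=get_state();print(s["tcp_pos"],s["eef_rot"],s["time_s"])
b=p["pixels"].astype(int);g,rr,bb=b[...,1],b[...,2],b[...,0]
V=np.zeros(g.shape,np.uint8);c=proj(p,(.505,.3,.07));cv2.circle(V,(int(c[0]),int(c[1])),45,1,-1)
m=((rr-bb>=88)&(rr>205)&(V>0)).astype(np.uint8)
m|=((rr>225)&(V>0)).astype(np.uint8)
n,l,st,_=cv2.connectedComponentsWithStats(m,connectivity=8)
m2=(m>0)&np.isin(l,[i for i in range(1,n) if st[i,4]>15])
print("tub top",rect(world(p,m2,.072)),m2.sum())
m=hsvmask(q,(4,110,120),(16,255,255),proj(q,(.505,.3,.07)),50);print("tub sc",rect(world(q,m,.074)))
a=q["pixels"];u=proj(q,(.567,-.07,.05)).astype(int);cv2.imwrite("pics/m.png",cv2.resize(a[u[1]-50:u[1]+50,u[0]-60:u[0]+60],None,fx=5,fy=5))
E
```

```text
[ 0.56611826 -0.06368817  0.12126929] [-1.79985823e+02 -6.60686411e-02  7.95022436e-02] 4.45
tub top (array([506.2, 303.9]), array([215.3, 156.3]), -7.9) 1448
tub sc (array([506.3, 302. ]), array([211.2, 153.4]), -8.3)
```

View pics/m.png

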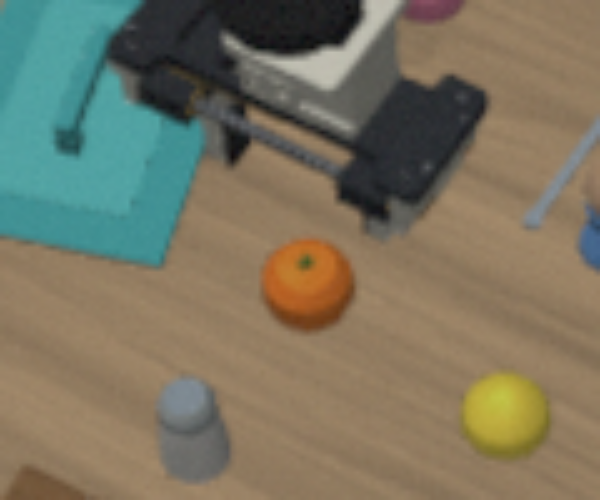

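The view shows the mandarin at crop (307,283) under and ahead of the open gripper with nothing in the way. Going down to grip it.

Request:
jog_arm(moves=[[[0.1,0.6,3],0,8.7],[[0,0,4],0,8.7],[[0,0,3],0,8.7],[[0,0,1.2],0,8.7],[[0,0,0],0,4],[[0,0,0],0,4],[[0,0,0],0,4],[[0,0,0],0,4],[[0,0,0],0,4]], newtons=12)

```text
time_s: 5.58
tcp_pos: [0.5675, -0.0706, 0.0095]
eef_rot: [-180.0, -0.1, 0.0]
contact_force: [-1.6, 2.0, 5.8]
gripper_width: 0.0546
gripper_force: 12.0
```

Request:
jog_arm(moves=[[[0,0,-0.5],0,4],[[0,0,-1.5],0,4],[[0,0,-2],0,4],[[0,0,0],0,4]], newtons=14)

```text
time_s: 6.08
tcp_pos: [0.5682, -0.0706, 0.0507]
eef_rot: [-180.0, -0.2, 0.0]
contact_force: [0.3, -0.0, -1.0]
gripper_width: 0.0544
gripper_force: 14.0
```

Request:
jog_arm(moves=[[[0,-1,-4],0,4],[[-1,-3,-4],0,4],[[-2,-5,-1],0,4],[[-2,-5,0],0,4],[[-2,-5,0],0,4],[[-2,-5,0],0,4],[[-2,-5,0],0,4],[[-1,-5,0],0,4],[[-0.1,-3,0],0,4],[[0,-1.2,0],0,4],[[0,0,0],0,4]])

```text
time_s: 7.45
tcp_pos: [0.4455, 0.3112, 0.1381]
eef_rot: [180.0, 0.0, 0.0]
contact_force: [0.5, -0.3, -1.5]
gripper_width: 0.0546
gripper_force: 14.0
```

Request:
jog_arm(moves=[[[0,0,2],0,4],[[0,0,4],0,4],[[0,0,3.5],0,4],[[0,0,1.5],0,4],[[0,0,0.6],0,4],[[0,0,0.4],0,4],[[0,0,0.2],0,4],[[0,0,0],0,4]])

```text
time_s: 8.45
tcp_pos: [0.446, 0.3116, 0.0171]
eef_rot: [-180.0, -0.0, 0.0]
contact_force: [0.4, 0.3, -0.6]
gripper_width: 0.0543
gripper_force: 14.0
```

Request:
jog_arm(moves=[[[0,0,0.15],0,4],[[0,0,0.15],0,4],[[0,0,0],0,4]])

```text
time_s: 8.82
tcp_pos: [0.4457, 0.3114, 0.0136]
eef_rot: [-180.0, -0.0, 0.0]
contact_force: [0.6, 0.1, -1.0]
gripper_width: 0.0543
gripper_force: 14.0
```

Request:
jog_arm(moves=[[[0,0,0.1],0,4],[[0,0,0],0,4]])

```text
time_s: 9.07
tcp_pos: [0.4459, 0.3114, 0.0134]
eef_rot: [-180.0, -0.0, 0.0]
contact_force: [-2.4, -2.5, 9.4]
gripper_width: 0.0543
gripper_force: 14.0
```

Request:
jog_arm(moves=[[[0,0,0],0,5.6],[[0,0,0],0,6],[[0,0,0],0,6.6],[[0,0,0],0,6.6],[[0,0,-1],0,6.6],[[0,0,-4],0,6.6],[[0,0,-5],0,6.6],[[2,4,-3],0,6.6]])

```text
time_s: 10.07
tcp_pos: [0.4665, 0.2732, 0.146]
eef_rot: [-179.8, -0.2, 0.2]
contact_force: [1.4, -0.2, 0.0]
gripper_width: 0.0661
gripper_force: 0.0
```

```bash
python3 - <<'E'
from h import *
q=capture("scene");s=get_state();print(s["tcp_pos"],s["contact_force"],s["time_s"])
a=q["pixels"];u=proj(q,(.5,.3,.05)).astype(int);cv2.imwrite("pics/m2.png",cv2.resize(a[u[1]-60:u[1]+60,u[0]-70:u[0]+70],None,fx=4,fy=4))
E
```

```text
[0.46869516 0.26951886 0.14920539] [ 1.91997337 -2.7900689   3.45150906] 10.125
```

View pics/m2.png

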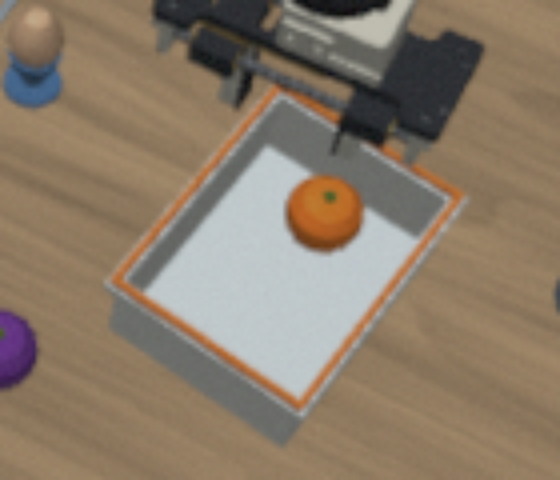

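The mandarin sits on the tub floor at crop (325,213). On to the oat bar.

Request:
jog_arm(moves=[[[0,3,0],0,6],[[0,6,0],0,6],[[-0.5,6,0],0,6],[[-0.5,6,0],0,6],[[-0.5,6,1],0,6],[[-0.2,4,3],0,6],[[0,1.9,3],0,6],[[0,0,1],0,6],[[0,0,0],0,6],[[0,0,0],0,6]])

```text
time_s: 11.38
tcp_pos: [0.4498, -0.0568, 0.0636]
eef_rot: [-180.0, -0.1, 0.1]
contact_force: [0.6, -0.4, -0.2]
gripper_width: 0.0603
gripper_force: 0.0
```

```bash
python3 - <<'E'
from h import *
q=capture("scene");s=get_state();print(s["tcp_pos"],s["eef_rot"],s["contact_force"],s["time_s"])
a=q["pixels"];u=proj(q,(.45,-.05,.03)).astype(int);cv2.imwrite("pics/m3.png",cv2.resize(a[u[1]-40:u[1]+40,u[0]-50:u[0]+50],None,fx=5,fy=5))
print([ (proj(q,(.4495+sx*.036*np.cos(.035)-sy*.015*.035,-.0575+sx*.036*.035+sy*.015,.02))-u+[50,40])*5 for sx in(-1,1) for sy in(-1,1)])
E
```

```text
[ 0.44978677 -0.05682062  0.06359542] [-1.79978920e+02 -1.04070407e-01  9.99755509e-02] [-0.22548892 -0.77205316  0.35751823] 11.425
[array([247.67720441, 158.32158733]), array([289.98900924, 176.66130459]), array([190.94105481, 241.32467232]), array([233.89973682, 260.50725417])]
```

View pics/m3.png

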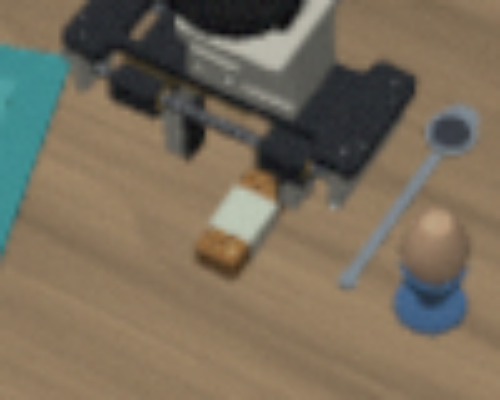

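The bar at crop (238,222) lies between the fingers' lines. Going down to grip it.

Request:
jog_arm(moves=[[[0,-0.2,2],0,6],[[0,0,2.5],0,6],[[0,0,1],0,6],[[0,0,0],0,2],[[0,0,0],0,2],[[0,0,0],0,2],[[0,0,0],0,2],[[0,0,0],0,2],[[0,0,-0.5],0,2],[[0,0,-2],0,2],[[0,0,-2],0,2]], newtons=15)

```text
time_s: 12.8
tcp_pos: [0.4485, -0.0558, 0.0531]
eef_rot: [180.0, 0.0, 0.0]
contact_force: [0.8, -0.4, -0.6]
gripper_width: 0.03
gripper_force: 15.0
```

Request:
jog_arm(moves=[[[0,0,-4],0,2],[[0.5,-2,-4],0,2],[[1.5,-4,-1.5],0,2],[[1.5,-5,0],0,2],[[1.5,-5,0],0,2],[[1.5,-5,0],0,2],[[1.5,-5,0],0,2],[[1.5,-5,0],0,2],[[1,-3,0],0,2],[[0.35,-1,0],0,2],[[0,0,2],0,2],[[0,0,3.5],0,2]])

```text
time_s: 14.3
tcp_pos: [0.5578, 0.2944, 0.0933]
eef_rot: [-179.9, -0.1, 0.0]
contact_force: [-0.2, -0.6, -1.2]
gripper_width: 0.0298
gripper_force: 15.0
```

Request:
jog_arm(moves=[[[0,0,3.5],0,2],[[0,0,2.5],0,2],[[0,0,1],0,2],[[0,0,0.4],0,2],[[0,0,0.2],0,2],[[0,0,0],0,2]])

```text
time_s: 15.05
tcp_pos: [0.5576, 0.2946, 0.0174]
eef_rot: [-180.0, -0.1, 0.0]
contact_force: [0.0, -0.1, -0.9]
gripper_width: 0.0294
gripper_force: 15.0
```

Request:
jog_arm(moves=[[[0,0,0.15],0,2],[[0,0,0.1],0,2],[[0,0,0.1],0,2],[[0,0,0],0,2]])

```text
time_s: 15.55
tcp_pos: [0.5572, 0.2943, 0.013]
eef_rot: [180.0, 0.0, 0.0]
contact_force: [-0.9, -0.8, -1.0]
gripper_width: 0.0298
gripper_force: 15.0
```

Request:
jog_arm(moves=[[[0,0,0.05],0,2],[[0,0,0.05],0,2],[[0,0,0],0,2]])

```text
time_s: 15.92
tcp_pos: [0.5573, 0.2943, 0.0122]
eef_rot: [-180.0, -0.0, 0.0]
contact_force: [-0.8, -0.1, 1.4]
gripper_width: 0.03
gripper_force: 15.0
```

Request:
jog_arm(moves=[[[0,0,0],0,3.3],[[0,0,0],0,4.2],[[0,0,0],0,4.2],[[0,0,-1],0,4.2],[[0,0,-4],0,4.2],[[-0.5,0.5,-5],0,4.2],[[-2,4,-3.3],0,7],[[-3,6,0],0,8],[[-3,6,0],0,8],[[-2.3,4,0],0,8],[[-0.9,2,0.5],0,8],[[0,0,1],0,8]])

```text
time_s: 17.42
tcp_pos: [0.4447, 0.077, 0.1308]
eef_rot: [-179.9, -0.1, -0.0]
contact_force: [-0.1, -0.3, -0.2]
gripper_width: 0.0795
gripper_force: 0.0
```

```bash
python3 - <<'E'
from h import *
q=capture("scene");p=capture("top");s=get_state();print(s["tcp_pos"],s["eef_rot"],s["contact_force"],s["time_s"])
r=regions_of(q,"egg");print([(x["confidence"],np.round(x["pixel"]),world(q,x["pixels"],.061).mean(0)) for x in r[:2]])
a=q["pixels"];u=proj(q,(.48,.2,.05)).astype(int);cv2.imwrite("pics/m4.png",cv2.resize(a[u[1]-65:u[1]+65,u[0]-80:u[0]+80],None,fx=4.5,fy=4.5))
E
```

```text
[0.44461507 0.07774921 0.12941199] [ 1.79984040e+02  3.18592902e-02 -6.03955558e-04] [ 0.07597797 -0.00075001 -0.50906387] 17.525
[(0.56, array([307., 198.]), array([0.44030953, 0.06873769]))]
```

View pics/m4.png

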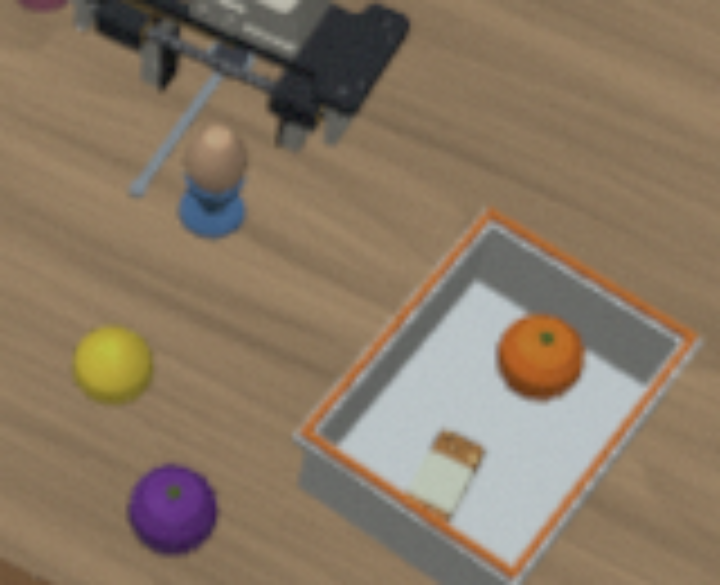

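Bar (445,475) and mandarin (540,355) rest in the tub, with the egg at (217,158) still in its cup. Next, the egg.

Request:
jog_arm(moves=[[[-0.4,0.8,0],0,8],[[0,0,3],0,8],[[0,0,3],0,8],[[0,0,1.6],0,8],[[0,0,0.5],0,8],[[0,0,0],0,5],[[0,0,0],0,4],[[0,0,0],0,3.5],[[0,0,0],0,3.5],[[0,0,0],0,3.5],[[0,0,0],0,3.5]], newtons=10)

```text
time_s: 18.95
tcp_pos: [0.4407, 0.0697, 0.0493]
eef_rot: [-180.0, -0.0, 0.0]
contact_force: [-0.5, 0.9, 2.3]
gripper_width: 0.0411
gripper_force: 10.0
```

Request:
jog_arm(moves=[[[0,0,-0.5],0,3.5],[[0,0,-1.5],0,3.5],[[0,0,-3],0,3.5],[[0,0,-4],0,3.5],[[0.6,-2,-1.5],0,3.5],[[1,-4,0],0,3.5],[[1,-5,0],0,3.5],[[1,-5,0],0,3.5],[[1,-4,0],0,3.5],[[0.8,-2.4,0],0,3.5],[[0.2,-1,0],0,3.5],[[0,0,0],0,3.5]])

```text
time_s: 20.45
tcp_pos: [0.496, 0.3033, 0.1537]
eef_rot: [180.0, 0.0, 0.0]
contact_force: [0.5, -1.1, -0.4]
gripper_width: 0.041
gripper_force: 10.0
```

```bash
python3 - <<'E'
from h import *
q=capture("scene");s=get_state();print(s["tcp_pos"],s["contact_force"],s["time_s"])
a=q["pixels"];u=proj(q,(.48,.2,.1)).astype(int);cv2.imwrite("pics/m5.png",cv2.resize(a[u[1]-65:u[1]+65,u[0]-80:u[0]+80],None,fx=4.5,fy=4.5))
E
```

```text
[0.49592285 0.30277761 0.15386824] [-0.21271467  0.18894053 -0.21419328] 20.5
```

View pics/m5.png

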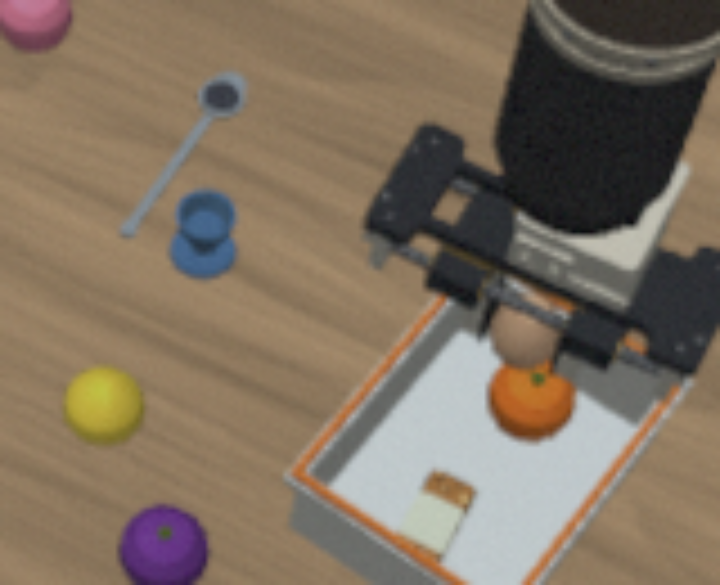

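The egg hangs in the fingers at (525,335), and the cup stayed on the worktop at (205,232).

Request:
jog_arm(moves=[[[0.1,0,2],0,3.5],[[0,0,4],0,3.5],[[0,0,4],0,3.5],[[0,0,2],0,3.5],[[0,0,1],0,3.5],[[0,0,0.4],0,3.5],[[0,0,0.15],0,3.5],[[0,0,0],0,3.5]])

```text
time_s: 21.5
tcp_pos: [0.4977, 0.3038, 0.0193]
eef_rot: [-179.9, -0.0, 0.0]
contact_force: [0.8, -0.2, -0.6]
gripper_width: 0.0408
gripper_force: 10.0
```

Request:
jog_arm(moves=[[[0,0,0.1],0,3.5],[[0,0,0.1],0,3.5],[[0,0,0.05],0,3.5],[[0,0,0],0,3.5]])

```text
time_s: 22.0
tcp_pos: [0.4977, 0.3037, 0.0168]
eef_rot: [-180.0, -0.0, 0.0]
contact_force: [-1.9, -1.1, 5.9]
gripper_width: 0.0409
gripper_force: 10.0
```

Request:
jog_arm(moves=[[[0,0,0],0,4.3],[[0,0,0],0,4.5],[[0,0,0],0,4.7],[[0,0,0],0,4.9],[[0,0,0],0,5.2],[[0,0,0],0,5.5],[[0,0,0],0,6],[[0,0,0],0,6.6],[[0,0,0],0,6.6],[[0,0,-1],0,6.6],[[0,0,-4],0,6.6],[[0,0,-5],0,6.6]], newtons=5)

```text
time_s: 23.5
tcp_pos: [0.4969, 0.303, 0.117]
eef_rot: [179.9, 0.1, 0.0]
contact_force: [0.7, 0.6, -0.6]
gripper_width: 0.0657
gripper_force: 0.0
```

Request:
jog_arm(moves=[[[0,2,-1],0,6.6],[[0,5,-1],0,6],[[0,5,-1],0,6],[[0,5,0],0,6],[[0,5,0],0,6],[[0,5,0],0,6],[[0,2,0],0,6],[[0,0,0],-8.5,6],[[0,0,0],-8.6,6]])

```text
time_s: 24.62
tcp_pos: [0.497, 0.0126, 0.1462]
eef_rot: [-180.0, 0.0, 17.3]
contact_force: [-0.5, -0.2, -0.1]
gripper_width: 0.0601
gripper_force: 0.0
```

```bash
cat > fit.py <<'E'
from h import *
from scipy.optimize import minimize
def rot(x,y,a,P):
    c,s=np.cos(a),np.sin(a);P=np.array(P,float);return np.c_[x+c*P[:,0]-s*P[:,1],y+s*P[:,0]+c*P[:,1],P[:,2]]
def box(l,w,z):return [(sx*l/2,sy*w/2,z) for sx,sy in((1,1),(-1,1),(-1,-1),(1,-1))]
def draw(p,P,kind,S=8):
    h,w=p["pixels"].shape[:2];im=np.zeros((h,w),np.float32)
    q=np.array([proj(p,X) for X in P]);o=np.floor(q.min(0)).astype(int)-8;n=np.ceil(q.max(0)).astype(int)+8-o
    big=np.zeros((n[1]*S,n[0]*S),np.uint8);pts=np.round(((q-o+.5)*S-.5)*16).astype(np.int32)
    if kind=="hull": cv2.fillConvexPoly(big,cv2.convexHull(pts),255,shift=4)
    else: cv2.polylines(big,[pts.reshape(-1,1,2)],True,255,int(1.3*S),shift=4,lineType=cv2.LINE_AA)
    im[o[1]:o[1]+n[1],o[0]:o[0]+n[0]]=cv2.resize(big,(n[0],n[1]),interpolation=cv2.INTER_AREA)/255.
    return cv2.GaussianBlur(im,(0,0),.8)
def fit(p,F,mk,kind,x0):
    c=draw(p,mk(x0),"hull");W=cv2.dilate((c>.01).astype(np.uint8),np.ones((13,13)))>0
    def cost(v):
        x=np.array(x0)+np.array(v)*[.01,.01,.05];m=draw(p,mk(x),kind);return -np.corrcoef(m[W],F[W])[0,1]
    r=minimize(cost,[0,0,0],method="Nelder-Mead",options=dict(initial_simplex=[[0,0,0],[.6,0,0],[0,.6,0],[0,0,.6]],xatol=.01,fatol=1e-5))
    x=np.array(x0)+r.x*[.01,.01,.05];return np.round([x[0]*1000,x[1]*1000,np.degrees(x[2]),r.fun],2)
def lidF(p):
    b=p["pixels"].astype(np.float32);return np.clip((b[...,0]-b[...,2])/60,0,1)
def tubF(p):
    b=p["pixels"].astype(np.float32);return np.clip(b[...,2]-b[...,0]-85,0,60) if 1 else 0
lidm=lambda z:(lambda x:rot(x[0],x[1],x[2],box(.214,.160,z+.01)+box(.214,.160,z+.015)))
tubm=lambda x:rot(x[0],x[1],x[2],box(.202,.148,.074))
E
python3 - <<'E'
from fit import *
for n in("scene","top"):
    p=capture(n);cv2.imwrite(f"pics/{n}9.png",p["pixels"])
    print(n,"lid",fit(p,lidF(p),lidm(0),"hull",(.521,-.262,.298)),"tub",fit(p,tubF(p),tubm,"line",(.506,.3025,-.143)))
s=get_state();print(s["tcp_pos"],s["eef_rot"],s["time_s"])
a=cv2.imread("pics/top9.png")[160:290,150:280];b=cv2.imread("pics/scene9.png")[190:320,300:430]
cv2.imwrite("pics/m6.png",cv2.resize(np.hstack([a,b]),None,fx=3,fy=3))
E
```

```text
scene lid [ 521.08 -262.88   17.22   -0.98] tub [ 5.0701e+02  3.0242e+02 -8.3000e+00 -4.1000e-01]
top lid [ 519.37 -263.66   17.14   -0.99] tub [ 5.0821e+02  3.0220e+02 -8.4400e+00 -3.8000e-01]
[0.49701401 0.01296423 0.14615268] [-1.79993807e+02  5.49766335e-03  1.71800301e+01] 24.725
```

View pics/m6.png

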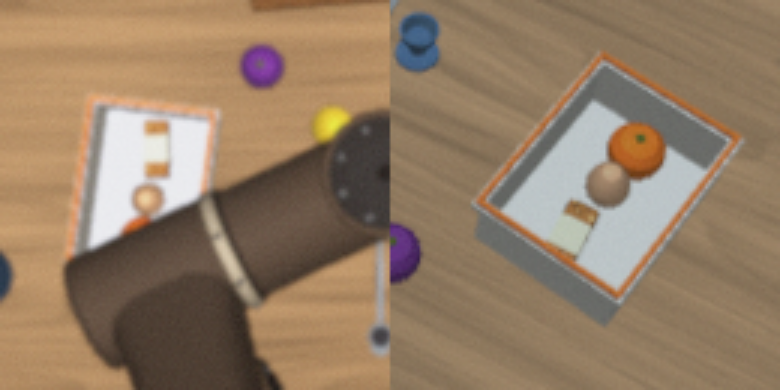

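The picture shows all three foods in the tub: mandarin (637,150), egg (608,185), bar (573,230). The rim is clear. Now the lid.

Request:
jog_arm(moves=[[[-1,3,0],0,6],[[-1,5,0],0,6],[[-1,5.5,0.5],0,6],[[-1,5.5,1],0,6],[[-1,5,1],0,6],[[-0.9,3,2],0,6],[[0,0,3],0,6],[[0,0,0],0,6],[[0,0,0],0,6]])

```text
time_s: 25.85
tcp_pos: [0.521, -0.2618, 0.072]
eef_rot: [180.0, -0.0, 17.1]
contact_force: [0.3, 0.6, -0.2]
gripper_width: 0.0595
gripper_force: 0.0
```

```bash
python3 - <<'E'
from h import *
s=get_state();print(s["tcp_pos"],s["eef_rot"],s["contact_force"],s["time_s"])
d=np.array([.5205,-.2631])-s["tcp_pos"][:2];a=np.radians(s["eef_rot"][2]);print(d@[np.cos(a),np.sin(a)],d@[np.sin(a),-np.cos(a)])
E
```

```text
[ 0.52096771 -0.26182241  0.07201842] [ 1.79966736e+02 -2.20678003e-02  1.70744880e+01] [ 0.26276501  0.59960677 -0.21408359] 25.85
-0.0008222161658103752 0.0010839556448239806
```

Request:
jog_arm(moves=[[[-0.1,0.1,2],0,6],[[0,0,2],0,6],[[0,0,0.9],0,6],[[0,0,0],0,3],[[0,0,0],0,1],[[0,0,0],0,0.5],[[0,0,0],0,0.5],[[0,0,0],0,0.5],[[0,0,0],0,0.5]], newtons=35)

```text
time_s: 26.98
tcp_pos: [0.5199, -0.2632, 0.0222]
eef_rot: [180.0, 0.0, 17.1]
contact_force: [-0.2, 1.0, 1.7]
gripper_width: 0.0132
gripper_force: 35.0
```

Request:
jog_arm(moves=[[[0,0,-0.5],0,0.5],[[0,0,-1.5],0,0.5],[[0,0,-3],0,0.5],[[0,0,-4],0,0.5],[[0,0,-3],0,0.5],[[0,0,-1],4,0.5],[[0,0,0],8,0.5],[[0,0,0],8,0.5],[[0,0,0],5.5,0.5],[[0,0,0],0,0.5]], newtons=35)

```text
time_s: 28.22
tcp_pos: [0.5199, -0.2632, 0.153]
eef_rot: [-180.0, -0.0, -8.3]
contact_force: [0.1, 0.9, -1.5]
gripper_width: 0.0137
gripper_force: 35.0
```

Request:
jog_arm(moves=[[[-0.3,-2,0],0,0.5],[[-0.6,-4,0],0,0.5],[[-0.9,-5.3,0],0,0.5],[[-0.9,-5.3,0],0,0.5],[[-0.9,-5.3,0],0,0.5],[[-0.9,-5.3,0],0,0.5],[[-0.9,-5.3,0],0,0.5],[[-0.9,-5.3,0],0,0.5],[[-0.9,-5.3,0],0,0.5],[[-0.9,-5.3,0],0,0.5],[[-0.9,-5,0],0,0.5],[[-0.5,-2.4,0],0,0.5]])

```text
time_s: 29.72
tcp_pos: [0.5062, 0.3057, 0.1522]
eef_rot: [-180.0, -0.0, -8.2]
contact_force: [0.3, -0.3, -1.6]
gripper_width: 0.0136
gripper_force: 35.0
```

Request:
jog_arm(moves=[[[0,0,1],0,0.5],[[0,0,1],0,0.5],[[0,0,0],0,0.5],[[0,0,0],0,0.5]])

```text
time_s: 30.22
tcp_pos: [0.5075, 0.3019, 0.1323]
eef_rot: [180.0, -0.0, -8.4]
contact_force: [0.1, 0.4, -1.5]
gripper_width: 0.0138
gripper_force: 35.0
```

```bash
python3 - <<'E'
from fit import *
s=get_state();z=s["tcp_pos"][2]-.0222;print(s["tcp_pos"],s["eef_rot"],s["contact_force"],s["time_s"])
x0=(s["tcp_pos"][0],s["tcp_pos"][1],np.radians(s["eef_rot"][2]))
for n in("scene","top"):
    p=capture(n);cv2.imwrite(f"pics/{n}10.png",p["pixels"]);print(n,fit(p,lidF(p),lidm(z),"hull",x0))
a=cv2.imread("pics/scene10.png")[180:320,290:450];cv2.imwrite("pics/m7.png",cv2.resize(a,None,fx=4,fy=4))
E
```

```text
[0.50749326 0.30192836 0.13225745] [ 1.79992600e+02 -7.01401491e-03 -8.43364012e+00] [ 0.08279477  0.40724339 -1.47278692] 30.225
scene [513.03 300.19  -8.15  -0.65]
top [507.67 300.21  -8.63  -0.65]
```

View pics/m7.png

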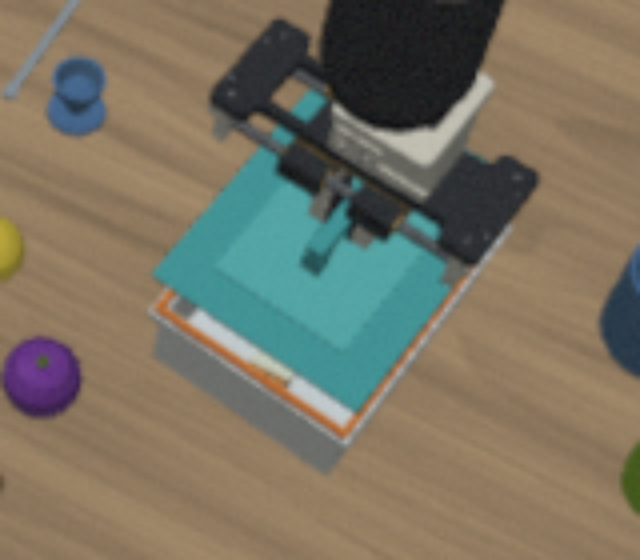

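The lid hangs level above the tub, aligned with its edges, near corners at (158,275) and (352,410). Lowering it.

Request:
jog_arm(moves=[[[0,0,1.5],0,0.5],[[0,0,1.5],0,0.5],[[0,0,0.5],0,0.5],[[0,0,0.3],0,0.5],[[0,0,0.3],0,0.5],[[0,0,0],0,0.5]])

```text
time_s: 31.08
tcp_pos: [0.5073, 0.3028, 0.091]
eef_rot: [-180.0, -0.0, -8.4]
contact_force: [-0.6, 1.0, -1.9]
gripper_width: 0.0141
gripper_force: 35.0
```

Request:
jog_arm(moves=[[[0,0,0.2],0,0.5],[[0,0,0.15],0,0.5],[[0,0,0],0,0.5]])

```text
time_s: 31.45
tcp_pos: [0.5072, 0.3027, 0.0875]
eef_rot: [180.0, 0.0, -8.4]
contact_force: [-0.2, 0.4, -1.3]
gripper_width: 0.0137
gripper_force: 35.0
```

Request:
jog_arm(moves=[[[0,0,0.05],0,0.5],[[0,0,0.05],0,0.5],[[0,0,0],0,0.5]])

```text
time_s: 31.82
tcp_pos: [0.5073, 0.3028, 0.0872]
eef_rot: [-180.0, -0.0, -8.4]
contact_force: [-2.0, -1.4, 4.7]
gripper_width: 0.0132
gripper_force: 35.0
```

Request:
jog_arm(moves=[[[0,0,0],0,2],[[0,0,0],0,4],[[0,0,0],0,5],[[0,0,-1],0,5],[[0,0,-3],0,5],[[2.2,-1.5,-0.5],0,1],[[4,-3,0],0,0],[[3,-2,1],0,0],[[0,0,2],0,0],[[0,0,0.5],0,0],[[0,0,0],0,0]], newtons=30)

```text
time_s: 33.2
tcp_pos: [0.6076, 0.3534, 0.0969]
eef_rot: [180.0, -0.0, -8.4]
contact_force: [1.2, -0.6, 0.2]
gripper_width: 0.0013
gripper_force: 0.0
```

```bash
python3 - <<'E'
from fit import *
s=get_state();print(s["tcp_pos"],s["eef_rot"],s["contact_force"],s["time_s"],s["gripper_width"])
x0=(.5072,.3025,np.radians(-8.4))
for n in("scene","top"):
    p=capture(n);cv2.imwrite(f"pics/{n}11.png",p["pixels"]);print(n,fit(p,lidF(p),lidm(.065),"hull",x0))
a=cv2.imread("pics/scene11.png")[180:320,290:450];cv2.imwrite("pics/m8.png",cv2.resize(a,None,fx=4,fy=4))
E
```

```text
[0.60761089 0.35344984 0.09694841] [ 1.79978608e+02 -3.21680925e-03 -8.37068560e+00] [ 1.15512216 -0.56365611  0.19886704] 33.2 0.0013149654284331973
scene [ 5.1080e+02  3.0005e+02 -8.3500e+00 -4.7000e-01]
top [506.52 299.76  -8.75  -0.91]
```

View pics/m8.png

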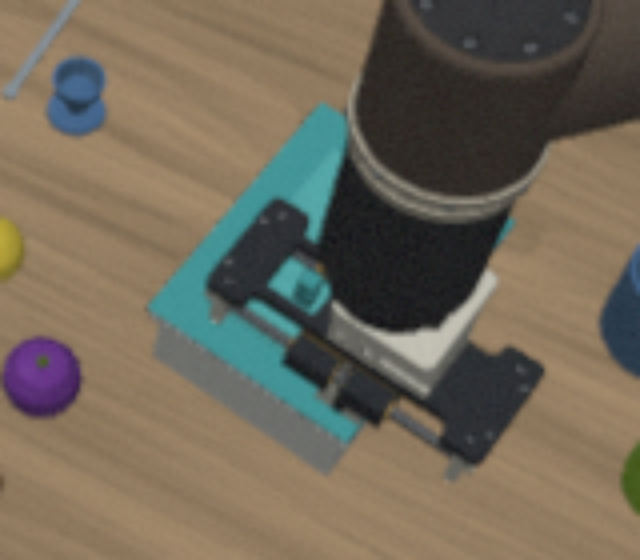

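The lid rests on the rim, near edge from (150,310) to (350,440). The closed fingertips are over the +x+y corner, so I'll press there.

Request:
jog_arm(moves=[[[0,0,1],0,0],[[0,0,0.6],0,0],[[0,0,0.2],0,0],[[0,0,0.2],0,0],[[0,0,0.2],0,0],[[0,0,0.1],0,0],[[0,0,0],0,0]])

```text
time_s: 34.17
tcp_pos: [0.6078, 0.3537, 0.076]
eef_rot: [-180.0, -0.1, -8.3]
contact_force: [-6.5, -1.5, 15.4]
gripper_width: 0.0005
gripper_force: 7.7
```

Request:
jog_arm(moves=[[[0,0,0.1],0,0],[[0,0,0.1],0,0],[[0,0,0],0,0]])

```text
time_s: 34.55
tcp_pos: [0.6079, 0.3537, 0.0758]
eef_rot: [-180.0, -0.1, -8.3]
contact_force: [-10.6, -3.0, 25.9]
gripper_width: 0.0005
gripper_force: 12.8
```

Request:
jog_arm(moves=[[[0,0,-0.6],0,0],[[0,0,-1.7],0,0],[[-4,0,0],0,0],[[-5.4,0,0],0,0],[[-5.4,0,0],0,0],[[-3.6,0,0],0,0],[[0,0,0.8],0,0],[[0,0,0.4],0,0],[[0,0,0.4],0,0],[[0,0,0.3],0,0],[[0,0,0.2],0,0],[[0,0,0],0,0]])

```text
time_s: 36.05
tcp_pos: [0.4267, 0.3808, 0.0757]
eef_rot: [-179.9, -0.0, -8.4]
contact_force: [-9.3, -2.6, 22.7]
gripper_width: 0.0004
gripper_force: 11.0
```

Request:
jog_arm(moves=[[[0,0,0.1],0,0],[[0,0,0],0,0]])

```text
time_s: 36.3
tcp_pos: [0.4267, 0.3808, 0.0756]
eef_rot: [-179.9, -0.1, -8.4]
contact_force: [-11.7, -4.3, 29.5]
gripper_width: 0.0004
gripper_force: 15.0
```

Request:
jog_arm(moves=[[[0,0,-0.6],0,0],[[0,0,-1.7],0,0],[[0,3.5,0],0,0],[[0,5.5,0],0,0],[[0,4,0],0,0],[[0,0,0.8],0,0],[[0,0,0.4],0,0],[[0,0,0.4],0,0],[[0,0,0.3],0,0],[[0,0,0.2],0,0],[[0,0,0.1],0,0],[[0,0,0],0,0]])

```text
time_s: 37.8
tcp_pos: [0.4073, 0.2524, 0.0754]
eef_rot: [180.0, -0.1, -8.3]
contact_force: [-7.8, -5.8, 28.3]
gripper_width: 0.0006
gripper_force: 14.2
```

Request:
jog_arm(moves=[[[0,0,-0.6],0,0],[[0,0,-1.7],0,0],[[4,0,0],0,0],[[5.4,0,0],0,0],[[5.4,0,0],0,0],[[3.6,0,0],0,0],[[0,0,0.8],0,0],[[0,0,0.4],0,0],[[0,0,0.5],0,0],[[0,0,0.4],0,0],[[0,0,0.1],0,0],[[0,0,0],0,0]])

```text
time_s: 39.3
tcp_pos: [0.588, 0.2253, 0.0756]
eef_rot: [180.0, -0.0, -8.3]
contact_force: [-2.3, -1.0, 5.5]
gripper_width: 0.0002
gripper_force: 2.8
```

Request:
jog_arm(moves=[[[0,0,0.1],0,0],[[0,0,0.1],0,0],[[0,0,0],0,0]])

```text
time_s: 39.67
tcp_pos: [0.5881, 0.2253, 0.0753]
eef_rot: [-180.0, -0.1, -8.3]
contact_force: [-7.4, -1.9, 17.8]
gripper_width: 0.0001
gripper_force: 8.8
```

Request:
jog_arm(moves=[[[0,0,0.1],0,0],[[0,0,0.1],0,0],[[0,0,0],0,0]])

```text
time_s: 40.05
tcp_pos: [0.5882, 0.2253, 0.0752]
eef_rot: [-180.0, -0.1, -8.2]
contact_force: [-12.2, -3.7, 31.1]
gripper_width: 0.0001
gripper_force: 15.7
```

Request:
jog_arm(moves=[[[0,0,-0.6],0,0],[[0,0,-1.7],0,0],[[0,-3.5,0],0,0],[[0,-5.5,0],0,0],[[0,-4,0],0,0],[[0,0,0.8],0,0],[[0,0,0.4],0,0],[[0,0,0.4],0,0],[[0,0,0.3],0,0],[[0,0,0.2],0,0],[[0,0,0.1],0,0],[[0,0,0],0,0]])

```text
time_s: 41.55
tcp_pos: [0.6078, 0.3527, 0.0753]
eef_rot: [-180.0, -0.1, -8.4]
contact_force: [-8.4, -3.9, 20.6]
gripper_width: 0.0006
gripper_force: 10.3
```

Request:
jog_arm(moves=[[[0,0,-0.6],0,0],[[0,0,-1.7],0,0],[[-4,0,0],0,0],[[-5.4,0,0],0,0],[[-5.4,0,0],0,0],[[-3.6,0,0],0,0],[[0,0,0.8],0,0],[[0,0,0.4],0,0],[[0,0,0.4],0,0],[[0,0,0.3],0,0],[[0,0,0.2],0,0],[[0,0,0],0,0]])

```text
time_s: 43.05
tcp_pos: [0.4265, 0.3802, 0.0753]
eef_rot: [-180.0, -0.1, -8.4]
contact_force: [-5.7, -4.2, 16.8]
gripper_width: 0.0003
gripper_force: 8.6
```

Request:
jog_arm(moves=[[[0,0,-0.6],0,0],[[0,0,-1.7],0,0],[[0,3.5,0],0,0],[[0,5.5,0],0,0],[[0,4,0],0,0],[[0,0,0.8],0,0],[[0,0,0.4],0,0],[[0,0,0.4],0,0],[[0,0,0.3],0,0],[[0,0,0.2],0,0],[[0,0,0.1],0,0],[[0,0,0],0,0]])

```text
time_s: 44.55
tcp_pos: [0.4068, 0.2522, 0.0753]
eef_rot: [-180.0, -0.0, -8.4]
contact_force: [-4.3, -1.3, 10.2]
gripper_width: 0.0003
gripper_force: 5.1
```

All four corners now read 75.3 mm. I'll retreat and check.

Request:
jog_arm(moves=[[[0,0,-0.5],0,0],[[0,0,-3],0,0],[[0,0,-5],0,0],[[0,0,-5],0,0],[[0,5,0],0,0],[[0,5,0],0,0],[[0,5,0],0,0],[[0,5,0],0,0],[[0,0,0],0,0],[[0,0,0],0,0]])

```text
time_s: 45.8
tcp_pos: [0.3779, 0.0541, 0.2099]
eef_rot: [-180.0, -0.0, -8.4]
contact_force: [-0.3, 0.3, -0.5]
gripper_width: 0.0002
gripper_force: 0.0
```

```bash
python3 - <<'E'
from fit import *
s=get_state();print(s["tcp_pos"],s["contact_force"],s["time_s"])
p=capture("scene");print(fit(p,lidF(p),lidm(.06),"hull",(.5072,.3025,-.146)))
cv2.imwrite("pics/m9.png",cv2.resize(p["pixels"][90:320,130:490],None,fx=2.2,fy=2.2))
E
```

```text
[0.37790297 0.05411381 0.20989802] [-0.33195155  0.27933667 -0.48539668] 45.8
[508.88 302.61  -8.4   -0.99]
```

View pics/m9.png

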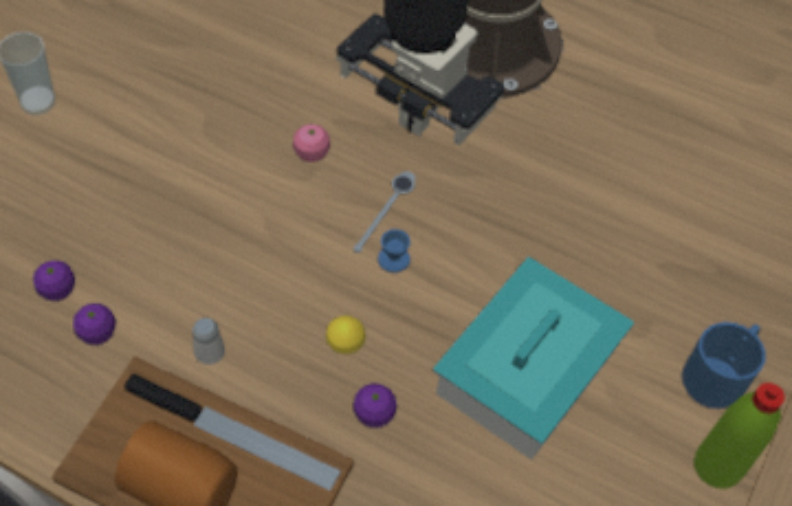

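The lid sits flush on the tub, centred at (535,350). Everything else is still in its place and the arm is clear.

```bash
python3 -c "
from plant import close_job
print(close_job())"
```

```text
the job is handed in; nothing more can be done
None
```

The mandarin, oat bar and egg are in the tub and the lid is home at all four corners (pressed twice round, about 75.3 mm each); I handed the job in at about 46 s and got no verdict back.

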